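Seat the sample plate in the clip-lined floating bracket

TASK

Lift the steel sample plate out of its grey rack by its orange tab and slide its two ears down into the spring-clip slots of the blue floating bracket, until it sits flat and fully home under the clips, then let go. The blue head may have been left anywhere along its guide pins, so feel for the slots and never force or slam the plate. Leave the mug, the stamp and the calculator where they are.

Things in the scene. Friction and masses are not known exactly. Their poses are not given: they have to be found in the camera images.
- plate_center (a point): Middle of the loose steel sample plate (37.5 mm above its underside). It stands upright: 8 mm thick (its x), 75 mm tall (z), 0.28 to 0.42 kg, alike front and back, and may go in either way round. Its lowest 20 mm is 130 mm long (y): the two ears are the ends of that strip. Above, it is 100 mm long up to a height of 53 mm. A dark round sample, 14 mm thick, sits in its middle.
- tab_center (a point): Middle of the orange grip tab at the top of the plate, 26.5 mm above the plate's middle: 14 mm thick (x), 40 mm long (y), 22 mm tall. Take it across its 14 mm, from above.
- rack: Grey plastic storage rack, fixed, 60 (x) x 160 (y) x 28 mm; origin at the centre of its underside on the worktop. The plate stands in its 10 mm wide groove along y; groove floor 8 mm above the worktop.
- bracket: Grey foot of the bracket, fixed, 122 (x) x 190 (y) x 10 mm; origin at the centre of its underside on the worktop. A blue head floats on it on two guide pins along the foot's x, up to 14 mm either way from the middle, and stays where left (3 N of friction). This pose is the foot's only: where the head is along x is not reported and must be felt or seen.
- mouth (a point): Point on the foot's middle line (the head's, when centred), at the height of the cheek tops, 70 mm. The head has a cheek at each end in y, 52 mm deep (x), each with an upright slot open at the top and towards the other; the ears go down into them, plate length along y. Slots 10 mm wide (x), ends 132.4 mm apart (y), mouths bevelled in x by 1 mm wide, 2 mm deep. Moves with the foot, not with the head.
- seat (a point): Point on the foot's middle line at the height of the slot floors, 24 mm: the plate's underside when home (its middle at 61.5 mm). At each slot's end an oiled leaf clip with a sloped lead-in reaches 3 mm over the ear's path: met with the underside at about 58 mm, nose at 47.5 mm. Both together take about 10 to 15 N down, and snap over the ears in the last few mm. Moves with the foot, not the head.
- mug_center (a point): Middle of a white tea mug with a blue band, about 76 mm across, 86 mm tall; stays where it is.
- stamp_center (a point): Middle of a rubber stamp with a black turned handle, 26 x 46 mm, 78 mm tall; stays where it is.
- calculator_center (a point): Middle of a flat pocket calculator, 128 x 78 x 14 mm; stays where it is.
There are look-alikes about, which are no part of the job. What is shaped like the part that bears plate_center but green is not meant.

How it is judged:
On the way:
1. the plate is lifted out of the rack (its middle more than 80 mm above the worktop) (height (world z) of plate_center above 0.08 m), for 0.1 s.
At the end, for the whole second after the job is handed in: The plate sits in the bracket's slots with its middle 59 to 63.5 mm above the foot's underside (2 mm of fully home), within 17 mm of the foot's middle in x and 4 mm in y, its length along the foot's y to 0.05 rad, upright to 0.06 rad, let go (z of plate_center in the frame of bracket between 0.059 and 0.0635 m and x of plate_center in the frame of bracket between -0.017 and 0.017 m and y of plate_center in the frame of bracket between -0.004 and 0.004 m and angle between the y axis of plate_center and the y axis of bracket, either way round below 0.05 rad and angle between plate_center's own z axis and vertical below 0.06 rad and distance of plate_center from where it was at the start of the episode above 0.05 m); the robot touches nothing.
It fails at once if the plate is forced: contact force between plate and bracket over 60 N (contact force between plate and bracket above 60 N).
It fails at once if the mug is shifted by more than 25 mm (distance of mug_center from where it was at the start of the episode above 0.025 m).
It fails at once if the stamp is shifted by more than 25 mm (distance of stamp_center from where it was at the start of the episode above 0.025 m).
It fails at once if the calculator is shifted by more than 25 mm (distance of calculator_center from where it was at the start of the episode above 0.025 m).
It also fails if it takes over 64 s, if anything falls off the work surface, if the arm or the gripper's body presses on something with over 40 N, if the wrist force passes 120 N, or if a joint passes its speed limit or range.

ROBOT

A 7-joint arm with a two-finger parallel gripper is mounted at the origin on the work surface; the furniture and walls round the work are solid. World frame = base frame: x ahead of the robot, y to its left, z up, the work surface at z = 0. Lengths are in m, angles in rad, forces in N, time in s.
With the tool pointing down it reaches from about 0.375 to 0.925 m from the base axis. Payload 3.1 kg.
Tool frame: the origin (TCP) lies between the finger pads; the fingertips stand 19 mm ahead of it and the grasp point (between the pads) is the TCP; z points along the fingers, y is the direction in which the jaws open and shut (so a half turn about z gives the same grasp; the last joint's range is limited). The gripper opens to 85 mm and grips with 20 to 120 N. Pads are 22 mm wide; open, the fingers measure 114 mm over their backs; the gripper's body (76 mm by 85 mm) begins 54 mm behind the grasp point. The pads swing forward as they close: fully open they stand 13 mm farther back than shut.
Start: joints at [-1.4, 0.383, 0.044, 1.598, -0.018, 1.161, -0.05], TCP at [0.173, 0.627, 0.25] pointing down, gripper open.
Joint ranges: [-2.61, 2.61], [-0.41, 2.15], [-1.48, 1.57], [0, 2.5], [-1.57, 4.71], [0.05, 1.97], [-2.85, 2.85]. Speed limits (rad/s): [2.79, 2.79, 3.14, 3.14, 3.14, 3.14, 3.14].

INTERFACE

Orientations are given as a unit quaternion [x, y, z, w].
In Python, from bench import move_ptp, movel, move_j, move_gripper, pause, inverse_kinematics, read_camera, camera_params, MotionError, sign_off, look_for, tip_of, read_time_s, read_qpos, read_joint_vel, read_effort, read_eef_pos, read_tcp_rot, read_ft_force, read_ft_torque, read_finger_gap gives the robot as it stands. Calls block until the motion is done:
- move_ptp(position, orientation): joint-space move of the TCP to a pose.
- movel(position, orientation=None, speed=0.15): straight line of the TCP; orientation=None keeps the orientation; speed is the mean speed in m/s.
- move_j(angles): joint-space move.
- move_gripper(opening, effort=None): finger opening in m; effort is the grip in N (None keeps the last); returns when the fingers have stopped.
- pause(seconds).
- inverse_kinematics(position, orientation): joint angles nearest the present ones, or None.
- read_camera(name): name is "side" or "top" or "wrist"; returns the picture (384x512x3 uint8, red, green, blue); there is no depth.
- camera_params(name): a dict with "K" (3x3 intrinsics, pixels), "camera_from_world" (4x4, takes a point from world to camera coordinates). Camera axes: x right, y down, z forward; pixel columns grow to the right and rows downward; lengths in m; the calibration is good to about 2 mm. A picture is of the moment at which its call begins: read the wrist's pose just before it. camera_params takes no time and is no camera call; for the wrist camera it gives the pose at the moment of the call.
A pose or a line that the arm cannot do raises MotionError and nothing moves.
- sign_off(): hands the job in, once; it reports no verdict.
Trained networks look in the newest picture that a camera, given by its name, has taken for a name from the list of things; names that differ only in an ending like _2 or _b are one class to them, and where a whole thing is asked for, a point or a joint stands for the part that bears it (a point fixed in the world has none). Each returns a list of dicts, best first, with "confidence" (0 to 1); they miss things now and then, are a little off and sometimes report something else, mostly with a low value. They report only what shows in the picture. A call takes as long as a camera call. They do not tell look-alikes from the thing itself.
- look_for(camera, name): "at" ([column, row] in pixels, amid what is visible of it).
- tip_of(camera, name): "at" ([column, row] in pixels: a listed point, or the origin of a listed thing).
Readings, each from a call of its own:
- read_time_s(): time.
- read_qpos(): joint angles.
- read_joint_vel(): joint speeds.
- read_effort(): joint torques, N m.
- read_eef_pos(): TCP position.
- read_tcp_rot(): TCP orientation.
- read_ft_force(): force on the tool from outside, world axes, zero at the start.
- read_ft_torque(): the same for the moment, N m.
- read_finger_gap(): finger opening in m.
Only numpy, scipy, OpenCV 4.12 (cv2) and the standard library are available. Lean on these libraries where they do the work, as an engineer would, in place of code of your own. Each camera call takes 0.05 s, during which the arm holds its last target. There are 200 camera calls.

## Working session

There is one attempt and no reset: what is moved stays moved. The work goes in short steps, each a Python script; the robot and the scene stay as the last script left them, time stands still between calls to the robot, and variables do not carry over. Pictures are saved under pics/ and viewed, about 8 in all and at most 12, crops included, and the job is handed in when it is done.

```bash
mkdir -p pics; ls; cat > h.py <<'E'
from bench import *
import numpy as np, cv2
def cam(n):
    p=camera_params(n); return np.array(p["K"]),np.array(p["camera_from_world"])
def ray(n,px,P=None):
    K,T=P or cam(n); R,t=T[:3,:3],T[:3,3]
    d=R.T@np.linalg.solve(K,[px[0],px[1],1.]); return -R.T@t,d
def onz(n,px,z,P=None):
    o,d=ray(n,px,P); return o+d*(z-o[2])/d[2]
def tri(a,b):
    A=np.zeros((3,3));B=np.zeros(3)
    for o,d in (a,b):
        d=d/np.linalg.norm(d);M=np.eye(3)-np.outer(d,d);A+=M;B+=M@o
    return np.linalg.solve(A,B)
def proj(n,X,P=None):
    K,T=P or cam(n); c=T[:3,:3]@np.array(X)+T[:3,3]; p=K@c; return p[:2]/p[2]
def save(n,name,im=None):
    im=read_camera(n) if im is None else im
    cv2.imwrite(f"pics/{name}.png",im[:,:,::-1]); return im
E
python3 - <<'E'
from h import *
a=save("top","a_top");b=save("side","a_side")
for n in("top","side"):
    for t in("plate_center","tab_center","rack","bracket","mouth","seat","mug_center","stamp_center","calculator_center"):
        r=tip_of(n,t); print(n,t,[(np.round(q["at"]).tolist(),round(q["confidence"],2)) for q in r[:4]])
    print(cam(n)[1].round(3).tolist())
print(read_time_s())
c=np.vstack([a,b])
E
```

```text
pics
top plate_center [([178.0, 237.0], 0.56), ([314.0, 210.0], 0.51), ([366.0, 196.0], 0.47), ([328.0, 165.0], 0.41)]
top tab_center [([331.0, 161.0], 0.62), ([367.0, 190.0], 0.55), ([314.0, 204.0], 0.49), ([261.0, 221.0], 0.43)]
top rack [([262.0, 220.0], 0.65), ([176.0, 237.0], 0.38)]
top bracket [([176.0, 239.0], 0.83), ([176.0, 239.0], 0.34)]
top mouth [([176.0, 232.0], 0.68)]
top seat [([176.0, 236.0], 0.83)]
top mug_center []
top stamp_center [([212.0, 212.0], 0.43)]
top calculator_center [([201.0, 185.0], 0.88)]
[[-0.403, -0.915, 0.008, -0.019], [-0.864, 0.377, -0.334, 0.607], [0.303, -0.141, -0.943, 1.694], [0.0, 0.0, 0.0, 1.0]]
side plate_center [([273.0, 358.0], 0.97), ([245.0, 281.0], 0.73), ([321.0, 297.0], 0.65)]
side tab_center [([242.0, 272.0], 0.85), ([323.0, 292.0], 0.78), ([224.0, 215.0], 0.67), ([277.0, 350.0], 0.6)]
side rack [([225.0, 234.0], 0.78)]
side bracket [([207.0, 170.0], 0.69)]
side mouth [([203.0, 154.0], 0.62)]
side seat [([209.0, 167.0], 0.81)]
side mug_center [([249.0, 148.0], 0.61)]
side stamp_center [([236.0, 178.0], 0.44)]
side calculator_center [([269.0, 178.0], 0.72)]
[[0.883, -0.469, 0.005, -0.617], [-0.303, -0.578, -0.758, 0.104], [0.358, 0.668, -0.652, 1.094], [0.0, 0.0, 0.0, 1.0]]
1.0
```

```bash
python3 - <<'E'
import cv2,numpy as np
a=cv2.imread("pics/a_top.png");b=cv2.imread("pics/a_side.png")
cv2.imwrite("pics/b.png",cv2.resize(a[130:290,120:400],None,fx=2.8,fy=2.8,interpolation=2))
cv2.imwrite("pics/c.png",cv2.resize(b[110:384,120:380],None,fx=2.15,fy=2.15,interpolation=2))
E
```

```text
(no output)
```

View pics/b.png

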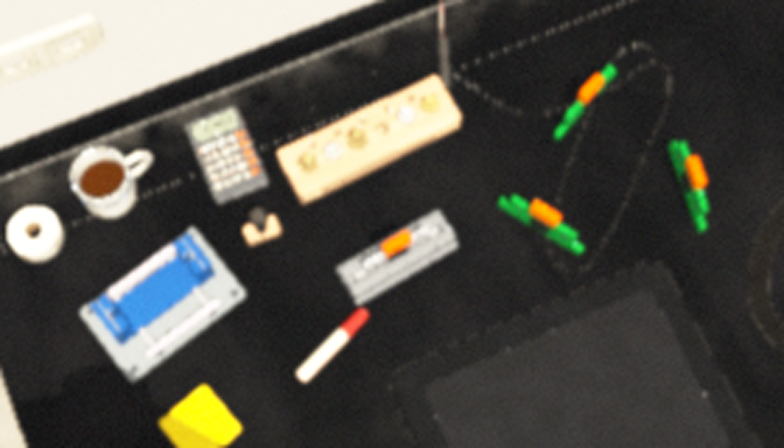

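View pics/c.png

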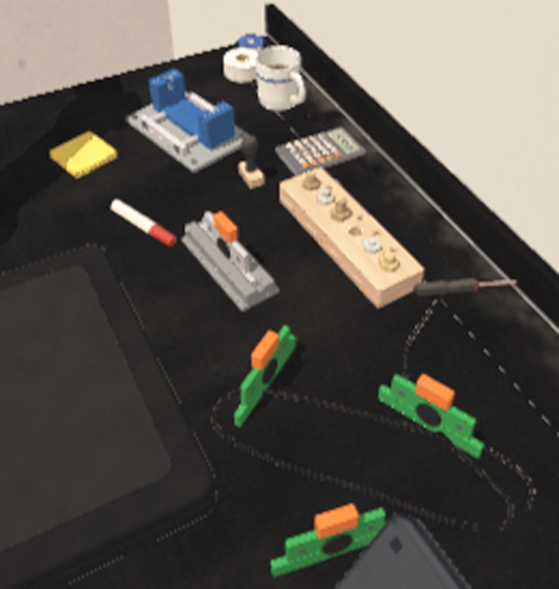

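Candidates for the plate are the steel one in the grey rack at top (261,220) / side (224,215), and three green look-alikes at top (331,161), (367,190), (314,204). I choose the steel one in the rack. The bracket is at top (176,237), with the blue head off the middle of its foot.

```bash
python3 - <<'E'
from h import *
f=lambda x,y:(120+x/2.8,130+y/2.8)
tab=tri(ray("top",f(397,243)),ray("side",(120+225/2.15,110+226/2.15)));print("tab",tab, onz("top",f(397,243),.075))
for p in [(337,268),(358,304),(460,240),(440,210)]: print("rack",onz("top",f(*p),.028).round(3))
print("brk",[onz("top",f(*p),.01).round(3).tolist() for p in [(80,310),(132,380),(246,294),(193,229)]])
print("mouth",tri(ray("top",(176,232)),ray("side",(203,154))),"bracket",tri(ray("top",(176,239)),ray("side",(207,170))))
print("mug",onz("side",(249,148),.043),"stamp",onz("top",f(262,222),.05),onz("side",(236,178),.039))
print(onz("top",f(38,235),.05),onz("top",f(340,180),.05),onz("top",f(225,155),.01))
R=read_tcp_rot();print(R,read_eef_pos(),read_ft_force())
K,T=cam("wrist");print(K,(-T[:3,:3].T@T[:3,3]),T[:3,:3].round(3))
E
```

```text
tab [ 0.45525923 -0.24449851  0.07024938] [ 0.45303438 -0.24371815  0.075     ]
rack [ 0.466 -0.163  0.028]
rack [ 0.409 -0.169  0.028]
rack [ 0.435 -0.33   0.028]
rack [ 0.484 -0.323  0.028]
brk [[0.554, 0.173, 0.01], [0.438, 0.142, 0.01], [0.486, -0.038, 0.01], [0.599, -0.006, 0.01]]
mouth [0.51845495 0.06501833 0.07539814] bracket [ 0.52431738  0.07744505 -0.00673599]
mug [0.69004185 0.06760296 0.043     ] stamp [ 0.55838395 -0.0938563   0.05      ] [ 0.57361909 -0.06762103  0.039     ]
[0.66073398 0.1854973  0.05      ] [ 0.57122618 -0.2126022   0.05      ] [ 0.68184137 -0.08541565  0.01      ]
[1.33970253e-01 9.90985353e-01 3.89403354e-05 7.83808315e-07] [0.17263016 0.62668594 0.25030425] [-0.13906666 -0.16656888  0.2145358 ]
[[285.95050799   0.         256.36126121]
 [  0.         285.95050799 189.26259004]
 [  0.           0.           1.        ]] [0.10087975 0.64732908 0.37344572] [[ 0.265  0.964  0.   ]
 [ 0.923 -0.254  0.288]
 [ 0.278 -0.076 -0.958]]
```

```bash
cat >> h.py <<'E'
def quat(yaw,sg=1):
    from scipy.spatial.transform import Rotation as Ro
    y=sg*np.array([np.cos(yaw),np.sin(yaw),0]);z=np.array([0,0,-1.]);return Ro.from_matrix(np.c_[np.cross(y,z),y,z]).as_quat()
E
python3 - <<'E'
from h import *
for sg in(1,-1):
  for p,w in(((.519,.068,.26),.253),((.453,-.244,.2),.136)):
    j=inverse_kinematics(p,quat(w,sg));print(sg,None if j is None else np.round(j,2))
sg=1 if inverse_kinematics((.519,.068,.26),quat(.253,1)) is not None else -1
import json
for k,(p,w) in {"brk":((.519,.068,.26),.253),"rack":((.453,-.244,.2),.136)}.items():
    move_ptp(p,quat(w,sg)); pause(.3); P=cam("wrist"); im=save("wrist","w_"+k)
    json.dump([x.tolist() for x in P],open(f"pics/{k}.json","w"))
    for t in(("bracket","mouth","seat") if k=="brk" else("plate_center","tab_center","rack")):
        for q in tip_of("wrist",t)[:2]:
            z={"bracket":0,"mouth":.07,"seat":.024,"plate_center":.0455,"tab_center":.072,"rack":0}[t]
            print(t,np.round(q["at"]),round(q["confidence"],2),onz("wrist",q["at"],z,P).round(4))
print(read_time_s(),sg)
c=[cv2.imread(f"pics/w_{k}.png") for k in("brk","rack")]
cv2.imwrite("pics/d.png",cv2.resize(np.vstack(c),None,fx=.78,fy=.78))
E
```

```text
1 [-0.84  0.15  0.7   1.92 -0.11  1.11  0.15]
1 [-0.4   0.26  0.93  2.   -0.25  1.    0.78]
-1 [-1.36  0.41  1.41  1.93 -0.44  1.18 -2.67]
-1 [-0.69  0.55  1.4   2.01 -0.61  1.11 -2.03]
bracket [259. 161.] 0.63 [0.5215 0.0693 0.    ]
mouth [260. 176.] 0.6 [0.5225 0.0662 0.07  ]
seat [255. 168.] 0.63 [0.5174 0.0634 0.024 ]
plate_center [263. 182.] 0.97 [ 0.4596 -0.2436  0.0455]
plate_center [207. 333.] 0.82 [ 0.42   -0.4375  0.0455]
tab_center [202. 348.] 0.94 [ 0.4186 -0.4336  0.072 ]
tab_center [258. 190.] 0.91 [ 0.4542 -0.2439  0.072 ]
rack [260. 174.] 0.94 [ 0.4573 -0.247   0.    ]
5.575 1
```

View pics/w_brk.png

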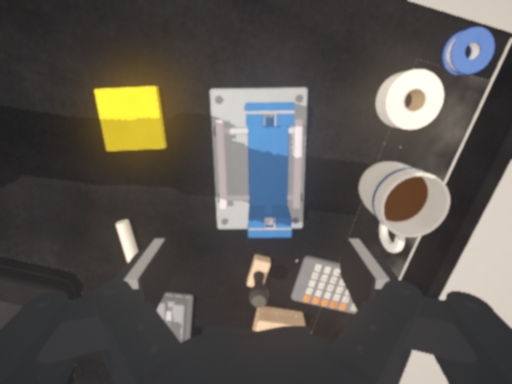

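View pics/w_rack.png

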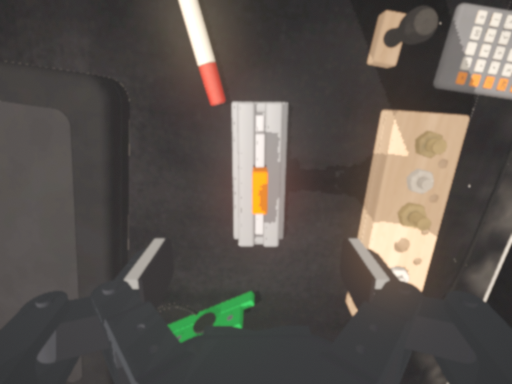

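The wrist views show the rack and steel plate around (260,175), with the orange tab at (260,190). The bracket foot is centred around (258,160), with the blue head shifted right and the slots near (270,120) and (269,222). Next I segment for precision.

```bash
python3 - <<'E'
from h import *
import json
L=lambda k:tuple(np.array(x) for x in json.load(open(f"pics/{k}.json")))
im=cv2.imread("pics/w_rack.png");P=L("rack")
h=cv2.cvtColor(im,cv2.COLOR_BGR2HSV)
m=cv2.inRange(h,(5,150,120),(22,255,255));n,l,s,c=cv2.connectedComponentsWithStats(m)
i=[i for i in range(1,n) if abs(c[i][0]-260)<20 and abs(c[i][1]-190)<30 and s[i][4]>50][0]
print("tab blob",s[i],c[i],onz("x",c[i],.083,P).round(4))
def corners(im,mask,x0,x1,y0,y1):
    g=np.zeros_like(mask);g[y0:y1,x0:x1]=mask[y0:y1,x0:x1]
    r=cv2.minAreaRect(max(cv2.findContours(g,0,2)[0],key=cv2.contourArea));return r,cv2.boxPoints(r)
gray=cv2.inRange(h,(0,0,95),(180,70,255))
r,b=corners(im,gray,222,300,92,252);print("rack",np.round(r[2],2))
w=np.array([onz("x",p,.028,P)for p in b]);print(w.round(4),w.mean(0).round(4))
im2=cv2.imread("pics/w_brk.png");P=L("brk");h=cv2.cvtColor(im2,cv2.COLOR_BGR2HSV)
g=cv2.inRange(h,(0,0,80),(180,80,255))|cv2.inRange(h,(95,80,60),(125,255,255))
r,b=corners(im2,g,200,320,80,245)
w=np.array([onz("x",p,.01,P)for p in b]);print("foot(contaminated)",b.round(1).tolist(),w.round(4))
bl=cv2.inRange(h,(95,110,60),(125,255,255))
for y0,y1 in((95,130),(212,245)):
    r,b=corners(im2,bl,235,305,y0,y1);print("cheek",b.round(1).tolist(),np.array([onz("x",p,.07,P)for p in b]).round(4).tolist())
a=cv2.resize(im2[80:250,200:320],None,fx=3.5,fy=3.5,interpolation=2);c=cv2.resize(im[85:255,215:305],None,fx=3.5,fy=3.5,interpolation=2)
cv2.imwrite("pics/e.png",np.hstack([a,c]))
E
```

```text
tab blob [253 168  15  46 631] [259.64976228 190.25356577] [ 0.4555 -0.2411  0.083 ]
rack 0.65
[[ 0.4325 -0.3298  0.028 ]
 [ 0.4164 -0.1692  0.028 ]
 [ 0.4732 -0.1619  0.028 ]
 [ 0.4987 -0.3214  0.028 ]] [ 0.4552 -0.2456  0.028 ]
foot(contaminated) [[208.0, 86.0], [308.0, 86.0], [308.0, 238.0], [208.0, 238.0]] [[ 0.4368  0.1455  0.01  ]
 [ 0.5558  0.1764  0.01  ]
 [ 0.6178 -0.02    0.01  ]
 [ 0.4788 -0.0561  0.01  ]]
cheek [[247.0, 115.0], [293.0, 115.0], [293.0, 129.0], [247.0, 129.0]] [[0.4929, 0.1267, 0.07], [0.5401, 0.139, 0.07], [0.5443, 0.125, 0.07], [0.4964, 0.1126, 0.07]]
cheek [[249.0, 212.0], [290.0, 212.0], [290.0, 226.0], [249.0, 226.0]] [[0.5218, 0.0205, 0.07], [0.5683, 0.0326, 0.07], [0.5734, 0.0155, 0.07], [0.5262, 0.0032, 0.07]]
```

View pics/e.png

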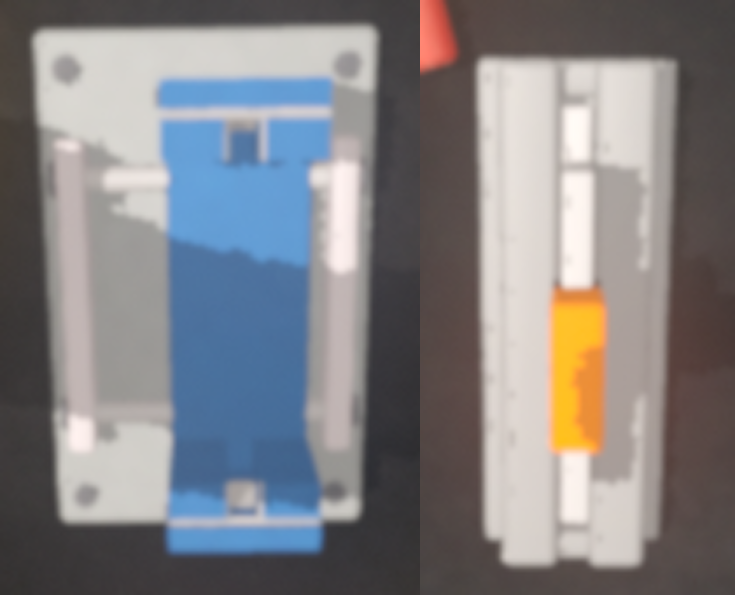

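```bash
python3 - <<'E'
from h import *
import json
L=lambda k:tuple(np.array(x) for x in json.load(open(f"pics/{k}.json")))
def yaw(a,b): d=a-b; return round(np.arctan2(-d[0],d[1]),4), round(np.hypot(*d[:2]),4), ((a+b)/2).round(4)
P=L("brk");B=lambda x,y,z:onz("x",(200+x/3.5,80+y/3.5),z,P)
print("slots",yaw(B(244,120,.07),B(244.5,517,.07)))
print("cheek outer",yaw(B(245,80,.07),B(245,552,.07)), yaw(B(160,80,.07),B(168,552,.07)),yaw(B(330,80,.07),B(322,552,.07)))
print("cheek w",np.linalg.norm(B(160,80,.07)-B(330,80,.07)),np.linalg.norm(B(168,552,.07)-B(322,552,.07)))
c=[B(34,30,.01),B(377,27,.01),B(361,520,.01),B(62,522,.01)]
print("foot",yaw(c[0],c[3]),yaw(c[1],c[2]),np.linalg.norm(c[0]-c[1]),np.mean(c,0))
P=L("rack");R=lambda x,y,z:onz("x",(215+(x-420)/3.5,85+y/3.5),z,P)
print("ears",yaw(R(577,104,.028),R(574,523,.028)),"tab",yaw(R(579,302,.083),R(578,453,.083)))
print("rack",yaw(R(478,60,.028),R(500,565,.028)),yaw(R(676,60,.028),R(642,565,.028)))
E
```

```text
slots (np.float64(0.2687), np.float64(0.1308), array([0.5334, 0.0704, 0.07  ]))
cheek outer (np.float64(0.2676), np.float64(0.1555), array([0.5338, 0.0697, 0.07  ])) (np.float64(0.2609), np.float64(0.1555), array([0.5087, 0.0632, 0.07  ])) (np.float64(0.2744), np.float64(0.1555), array([0.559 , 0.0763, 0.07  ]))
cheek w 0.050911948688211486 0.05300583800531288
foot (np.float64(0.2672), np.float64(0.1888), array([0.4644, 0.052 , 0.01  ])) (np.float64(0.2712), np.float64(0.1889), array([0.5814, 0.0834, 0.01  ])) 0.12070067153955504 [0.52290112 0.06770631 0.01      ]
ears (np.float64(0.1344), np.float64(0.1312), array([ 0.4563, -0.2444,  0.028 ])) tab (np.float64(0.1359), np.float64(0.0398), array([ 0.4565, -0.2439,  0.083 ]))
rack (np.float64(0.1589), np.float64(0.1583), array([ 0.4307, -0.2495,  0.028 ])) (np.float64(0.0999), np.float64(0.1584), array([ 0.4814, -0.2425,  0.028 ]))
```

```bash
python3 - <<'E'
from h import *
q=quat(.1345)
move_gripper(.045,80); move_ptp((.4564,-.2442,.14),q); movel((.4564,-.2442,.0745),q,.08)
print(read_ft_force()); move_gripper(0,80); print("gap",read_finger_gap(),read_ft_force(),read_eef_pos())
movel((.4564,-.2442,.22),q,.08); pause(.3);print("gap",read_finger_gap(),read_ft_force(),read_eef_pos())
move_ptp((.5334,.0704,.22),quat(.268));pause(.4)
print(read_ft_force(),read_ft_torque(),read_eef_pos(),read_finger_gap(),read_time_s())
P=cam("wrist");im=save("wrist","f")
cv2.imwrite("pics/f2.png",cv2.resize(im[70:384,130:390],None,fx=1.9,fy=1.9)[:,:,::-1])
for q in tip_of("wrist","plate_center"):print(q)
E
```

```text
[0.52370423 0.65313608 0.01546716]
gap 0.012675296440196344 [-0.09535276  0.77059569  4.48305868] [ 0.45697524 -0.24445382  0.07520184]
gap 0.012698378331125582 [-0.210448    0.43132802 -3.15657439] [ 0.45630978 -0.24420935  0.21986994]
[ 0.19640903  0.2456425  -2.51556495] [-0.0270935  -0.04960408 -0.0192208 ] [0.5334557  0.06972854 0.22008649] 0.012586942950006917 11.65
{'at': [257.7, 236.5], 'confidence': 0.96}
```

View pics/f2.png

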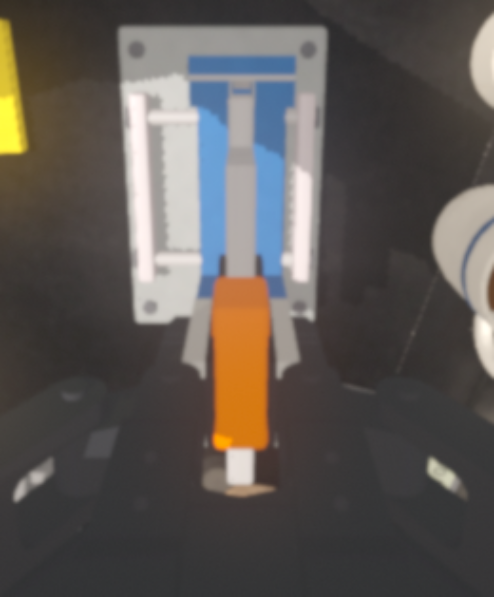

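```bash
python3 - <<'E'
from h import *
P=cam("wrist");e=read_eef_pos();R=np.array([-np.sin(.268),np.cos(.268)])
for (x,y),z in (((240,82),e[2]-.0472),((240,150),e[2]-.0142)):
    w=onz("x",(130+x/1.9,70+y/1.9),z,P);print((w[:2]-e[:2])@R,(w[:2]-e[:2])@[R[1],-R[0]])
movel((.5334,.0704,.143),quat(.268),.08);pause(.5);print(read_eef_pos(),read_ft_force(),read_time_s())
P=cam("wrist");im=save("wrist","g")
cv2.imwrite("pics/g2.png",cv2.resize(im[60:260,190:320],None,fx=4,fy=3,interpolation=2)[:,:,::-1])
E
```

```text
0.06941778239912126 -0.0006074373886937312
0.05380915096601577 -0.0005969603041019989
[0.53341123 0.07046855 0.14306504] [-0.19365501 -0.08977677 -1.89132332] 13.3583
```

View pics/g2.png

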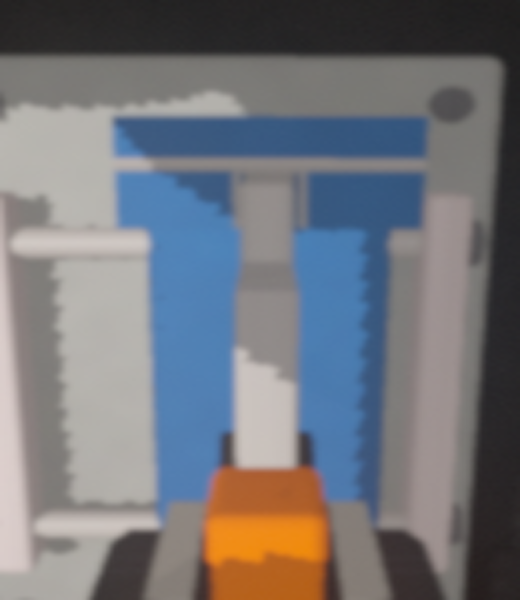

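```bash
python3 - <<'E'
from h import *
P=cam("wrist");e=read_eef_pos();v=np.array([-np.sin(.268),np.cos(.268)]);u=np.array([v[1],-v[0]])
def f(n,x,y,z):
    w=onz("x",(190+x/4,60+y/3),z,P)[:2]-e[:2];print(n,"along y %.4f x %.4f"%(w@v,w@u))
f("ear end top",265,172,e[2]-.0472)
f("step",268,265,e[2]-.0142)
f("tab top near",266,470,e[2]+.008)
f("cheek outer L",113,117,.07);f("cheek outer R",427,117,.07);f("stripe top",270,158,.07);f("stripe bot",270,170,.07);f("slot right",300,200,.07)
# earlier view of the rack: same features
E
```

```text
ear end top along y 0.0671 x -0.0007
step along y 0.0541 x -0.0003
tab top near along y 0.0279 x -0.0005
cheek outer L along y 0.0776 x -0.0256
cheek outer R along y 0.0776 x 0.0258
stripe top along y 0.0689 x 0.0001
stripe bot along y 0.0664 x 0.0001
slot right along y 0.0598 x 0.0052
```

```bash
python3 - <<'E'
from h import *
P=cam("wrist");e=read_eef_pos();v=np.array([-np.sin(.268),np.cos(.268)]);u=np.array([v[1],-v[0]])
for n,x,y,z in(("ear bot 65",265,172,-.0672),("ear top 65",265,180,-.0472),("step bot 50",266,263,-.0472),("step top 50",268,290,-.0142),("tab bot 20",266,470,-.0135)):
    w=onz("x",(190+x/4,60+y/3),e[2]+z,P)[:2]-e[:2];print(n,"y %.4f x %.4f"%(w@v,w@u))
E
```

```text
ear bot 65 y 0.0662 x -0.0007
ear top 65 y 0.0656 x -0.0007
step bot 50 y 0.0496 x -0.0005
step top 50 y 0.0501 x -0.0003
tab bot 20 y 0.0191 x -0.0005
```

```bash
cat > down.py <<'E'
from h import *
import sys
v=np.array([-np.sin(.268),np.cos(.268)]);u=np.array([v[1],-v[0]])
def down(xy,z0,z1,lim,step=.001,f0=None):
    z=z0
    f0=read_ft_force() if f0 is None else f0
    while z>z1+1e-6:
        z-=step; movel((xy[0],xy[1],z),quat(.268),.02)
        f=np.array(read_ft_force())-f0;e=read_eef_pos()
        print("%.4f act %.4f F u%.1f v%.1f z%.1f t%.1f"%(z,e[2],f[:2]@u,f[:2]@v,f[2],read_time_s()))
        if f[2]>lim or np.hypot(f[0],f[1])>lim: print("STOP");break
    return z
E
python3 - <<'E'
from down import *
xy=np.array([.5334,.0704])+.0005*u-.0002*v
movel((*xy,.142),quat(.268),.02);pause(.3)
f0=np.array(read_ft_force());print(f0,f0[:2]@u)
down(xy,.142,.127,6,f0=f0)
E
```

```text
[-0.90579771 -0.54643868 -2.6421486 ] -1.0181617334277133
0.1410 act 0.1409 F u1.4 v-0.8 z0.4 t14.2
0.1400 act 0.1399 F u1.1 v0.0 z0.2 t14.5
0.1390 act 0.1389 F u0.8 v0.3 z0.1 t14.7
0.1380 act 0.1379 F u1.3 v0.1 z-0.1 t15.0
0.1370 act 0.1369 F u0.1 v1.1 z0.6 t15.2
0.1360 act 0.1359 F u1.0 v0.6 z0.0 t15.5
0.1350 act 0.1349 F u1.2 v0.5 z-0.6 t15.7
0.1340 act 0.1339 F u1.4 v0.7 z-0.3 t16.0
0.1330 act 0.1329 F u0.7 v-1.3 z-0.1 t16.2
0.1320 act 0.1319 F u0.7 v0.8 z-0.8 t16.5
0.1310 act 0.1309 F u1.2 v0.8 z0.4 t16.7
0.1300 act 0.1299 F u0.4 v0.6 z-0.9 t17.0
0.1290 act 0.1289 F u0.9 v0.7 z-0.0 t17.2
0.1280 act 0.1279 F u1.3 v1.4 z-0.4 t17.5
0.1270 act 0.1269 F u1.7 v-0.1 z-1.0 t17.7
```

```bash
python3 - <<'E'
from down import *
xy=np.array([.5334,.0704])+.0005*u-.0002*v
z=down(xy,.127,.094,22,f0=np.array([-.5,-.3,-2.6]))
print(read_finger_gap(),read_eef_pos())
E
```

```text
0.1260 act 0.1259 F u0.8 v-0.5 z0.2 t18.0
0.1250 act 0.1249 F u0.9 v0.2 z-0.6 t18.2
0.1240 act 0.1240 F u0.3 v-0.1 z0.5 t18.5
0.1230 act 0.1231 F u0.4 v0.2 z1.2 t18.7
0.1220 act 0.1224 F u0.5 v1.4 z4.2 t19.0
0.1210 act 0.1216 F u-0.2 v0.8 z6.9 t19.2
0.1200 act 0.1207 F u0.7 v1.5 z7.4 t19.5
0.1190 act 0.1199 F u-0.6 v1.6 z8.7 t19.7
0.1180 act 0.1189 F u-0.6 v1.5 z9.2 t20.0
0.1170 act 0.1180 F u-1.4 v1.1 z10.0 t20.2
0.1160 act 0.1170 F u-0.9 v0.9 z10.2 t20.5
0.1150 act 0.1161 F u-0.6 v0.8 z10.1 t20.7
0.1140 act 0.1152 F u-0.8 v1.7 z12.3 t21.0
0.1130 act 0.1135 F u1.4 v1.2 z7.6 t21.2
0.1120 act 0.1119 F u2.4 v0.7 z4.0 t21.5
0.1110 act 0.1109 F u2.7 v0.7 z3.9 t21.7
0.1100 act 0.1099 F u2.8 v0.2 z2.7 t22.0
0.1090 act 0.1089 F u2.7 v0.1 z3.1 t22.2
0.1080 act 0.1079 F u1.5 v-0.2 z3.1 t22.5
0.1070 act 0.1068 F u2.1 v-0.2 z4.4 t22.7
0.1060 act 0.1057 F u1.2 v0.6 z3.7 t23.0
0.1050 act 0.1047 F u1.8 v1.2 z4.3 t23.2
0.1040 act 0.1038 F u0.3 v1.4 z3.9 t23.5
0.1030 act 0.1028 F u0.6 v-0.5 z2.5 t23.7
0.1020 act 0.1019 F u1.1 v0.0 z4.1 t24.0
0.1010 act 0.1009 F u1.5 v1.0 z4.5 t24.2
0.1000 act 0.0999 F u1.5 v0.3 z2.7 t24.5
0.0990 act 0.0989 F u1.1 v0.7 z3.1 t24.7
0.0980 act 0.0979 F u1.6 v-0.2 z3.0 t25.0
0.0970 act 0.0969 F u2.1 v1.1 z3.1 t25.2
0.0960 act 0.0959 F u0.9 v0.0 z3.4 t25.5
0.0950 act 0.0948 F u2.3 v0.3 z2.2 t25.7
0.0940 act 0.0920 F u2.3 v0.7 z-10.9 t26.0
0.012461687955093453 [0.53193235 0.07019638 0.0920123 ]
```

```bash
python3 - <<'E'
from down import *
xy=np.array([.5334,.0704])+.0005*u-.0002*v
z=down(xy,.094,.0885,15,.0005,f0=np.array([-.5,-.3,-2.6]))
print(read_finger_gap(),read_eef_pos())
E
```

```text
0.0935 act 0.0921 F u0.8 v0.5 z-13.2 t26.2
0.0930 act 0.0921 F u-0.5 v0.1 z-12.9 t26.5
0.0925 act 0.0920 F u-3.0 v0.7 z-9.5 t26.7
0.0920 act 0.0919 F u-2.6 v0.6 z-8.4 t27.0
0.0915 act 0.0918 F u-2.2 v-0.1 z-6.0 t27.2
0.0910 act 0.0916 F u-1.6 v0.9 z-3.5 t27.5
0.0905 act 0.0913 F u-2.5 v1.3 z0.8 t27.7
0.0900 act 0.0912 F u-1.7 v2.6 z8.0 t28.0
0.0895 act 0.0912 F u-2.0 v1.7 z10.3 t28.2
0.0890 act 0.0912 F u-1.1 v3.3 z12.1 t28.5
0.0885 act 0.0912 F u-2.4 v3.5 z13.6 t28.7
0.012611891639861764 [0.53723498 0.07122443 0.09116566]
```

```bash
python3 - <<'E'
from down import *
xy=np.array([.5334,.0704])+.0005*u-.0002*v
movel((*xy,.0905),quat(.268),.02)
move_gripper(.05);print(read_finger_gap());e=read_eef_pos();print(e)
movel((*xy,.20),quat(.268),.06)
movel((*(xy+.03*v),.26),quat(.268),.1);pause(.4)
print(read_ft_force(),read_time_s());P=cam("wrist");im=save("wrist","k");s=save("side","k2")
for n in("wrist","side"):
    for q in tip_of(n,"plate_center")[:2]: print(n,q, onz(n,q["at"],.0615).round(4))
a=cv2.resize(im[90:260,190:330],(450,546),interpolation=2);b=cv2.resize(s[130:190,165:245],(340,255),interpolation=2)
c=np.zeros((546,790,3),np.uint8);c[:,:450]=a;c[:255,450:]=b
cv2.imwrite("pics/k3.png",c[:,:,::-1])
E
```

```text
0.049948719147750766
[0.53387235 0.07000096 0.09044347]
[ 0.55642571  0.23615989 -0.42591158] 32.6
wrist {'at': [260.6, 196.3], 'confidence': 0.75} [0.5382 0.0709 0.0615]
wrist {'at': [248.1, 181.6], 'confidence': 0.71} [0.5194 0.0844 0.0615]
side {'at': [245.1, 279.1], 'confidence': 0.83} [ 0.4127 -0.4631  0.0615]
side {'at': [210.3, 155.6], 'confidence': 0.71} [0.5368 0.0619 0.0615]
```

View pics/k3.png

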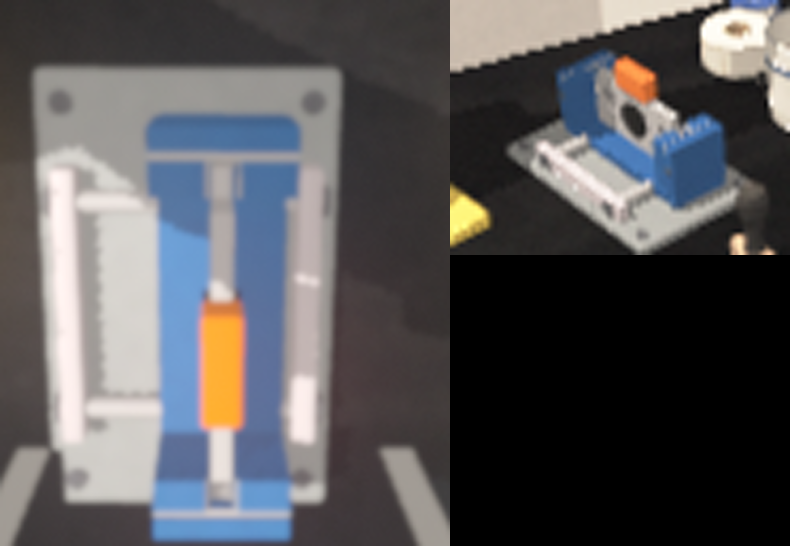

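The pictures show the plate seated upright in both slots and released, with the gripper clear. In the wrist crop the tab is at (222,365), with both ears inside the cheeks.

```bash
python3 -c "
from bench import *
sign_off();print(read_time_s())"
```

```text
the job is handed in; nothing more can be done
the job is handed in; nothing more can be done
```

The steel plate is in the blue bracket, home under both clips and released. I handed the job in at about 33 s of the 64 s allowed.

**What I did:** I took the plate from the grey rack by its orange tab and ignored the three green look-alikes. From the wrist picture, the blue head sat about 11 mm off the foot's middle. I then lowered the plate in steps of 1 mm or less, checking the force at each one.

**Forces:** The ears entered the slots without contact force. The clips peaked at about 12 N and snapped over, and the plate stopped firmly on the slot floors under about 14 N.

**Last checks:**
- **Height:** the TCP stopped at 91.2 mm, which matches the height I expected for a fully home plate.
- **Pictures:** the final pictures show the plate upright in both slots, with the gripper clear. I did not measure its final angles.
- **Offset:** the plate is about 11 to 15 mm from the foot's middle in x, inside the 17 mm limit. The gripper drifted about 3 mm sideways while pressing down, so the head may have moved slightly.
- **Networks:** in the side view the network's top guess for the plate was a green look-alike. Its second guess was the bracket, about 9 mm in y from the wrist estimate. I trusted the wrist camera and the force readings instead.
- **Other objects:** I never touched the mug, stamp or calculator knowingly, but I did not measure their positions again at the end.

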